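# Gauge the clamp bridge gap with spacers

## Task

Find the thickest of the three aluminium spacers that slides under the clamp bridge on the bench: try them from the thinnest up, sliding each gently along the bench top into the gap from the robot's side, first the thin one, then the medium one, and the thick one only if the medium goes in. Leave the thickest one that goes in pushed fully home, its grip fin up against the bridge, and the other two lying flat on the bench well clear of the bridge. Do not force a spacer that will not go, and leave the plug, collet and bocal blank alone.

Things in the scene. Friction and masses are not known exactly. Their poses are not given: they have to be found in the camera images.
- bridge: fixed grey cast beam, 50 mm deep (x), 110 wide (y), 34 thick, over the bench on two posts; opening 74 mm wide, open front and back, of unknown height 13.5 to 27.5 mm. Origin: centre of the beam's underside; front face at x = -25 mm. x is the push direction, away from the robot. A spacer that is home, pointing along x, has its origin right below this one.
- headstock (a point): top centre of the fixed bakelite knob (52 mm wide) on the headstock casting beside the bridge, about 150 mm above the bench. Casting: 100 x 100 mm, 110 mm high, foot 130 x 120 mm; its wall is 95 mm from the bridge's origin on the bridge's +y side, its spindle nose reaches to the bridge's x = -60 mm
- spacer_thin: thin spacer: flat aluminium plate 110 mm long (x), 50 wide (y), 12 thick, one dark groove across its top near the front. At the rear an upright grip fin, 30 mm long (x), 16 wide (y), rises to 62 mm above the underside, centred at x = -40 mm. Origin: centre of the underside; x points to the front end. About 230 g. Lies on the bench; the spacers swap places
- spacer_medium: medium spacer: flat aluminium plate 110 mm long (x), 50 wide (y), 17 thick, two dark grooves across its top near the front. At the rear an upright grip fin, 30 mm long (x), 16 wide (y), rises to 62 mm above the underside, centred at x = -40 mm. Origin: centre of the underside; x points to the front end. About 300 g. Lies on the bench; the spacers swap places
- spacer_thick: thick spacer: flat aluminium plate 110 mm long (x), 50 wide (y), 22 thick, three dark grooves across its top near the front. At the rear an upright grip fin, 30 mm long (x), 16 wide (y), rises to 62 mm above the underside, centred at x = -40 mm. Origin: centre of the underside; x points to the front end. About 380 g. Lies on the bench; the spacers swap places
- plug: bystander: upright brass expansion plug, 38 mm in diameter, 90 mm high; origin at the centre of its underside
- collet: bystander: steel collet tube standing upright, 34 to 48 mm in diameter, 68 mm high; origin at the centre of its underside
- bocal: bystander: curved nickel bocal blank lying flat, a 12 mm tube about 200 mm long; origin near its middle at bench height
Mind the look-alikes: they are no part of the job. Leave any pink look-alike of the spacer_medium alone. Leave any purple look-alike of the spacer_thin alone.

How it is judged:
By the outcome, as a careful person would: the job done as asked, in the order asked, and still so for the second after the job is handed in, with the robot touching nothing.
It also fails if it takes over 72 s, if anything falls off the work surface, if the arm or the gripper's body presses on something with over 40 N, if the wrist force passes 120 N, or if a joint passes its speed limit or range.

## Robot

A 6-joint arm with a two-finger parallel gripper is mounted at the origin on the work surface. World frame = base frame: x ahead of the robot, y to its left, z up, the work surface at z = 0. Lengths are in m, angles in degrees, forces in N, time in s.
With the tool pointing down it reaches from about 0.15 to 0.775 m from the base axis. Payload 6.1 kg.
Tool frame: the origin (TCP) lies at the very end of the fingers, on their centre line; the grasp point (between the pads) lies 19 mm behind it; z points along the fingers, y is the line along which they close (so a half turn about z gives the same grasp; the last joint's range is limited). The gripper opens to 85 mm and grips with 20 to 120 N. Pads are 22 mm wide; open, the fingers measure 114 mm over their backs; the gripper's body (76 mm by 85 mm) begins 54 mm behind the grasp point. The pads swing forward as they close: fully open they stand 13 mm farther back than shut.
Start: joints at [-63.369, 7.208, -2.269, 80.523, 0, 90], TCP at [0.235, -0.469, 0.231] pointing down, gripper open.
Joint ranges: [-155.77, 155.77], [-54.66, 111.73], [-72.52, 77.12], [-102.08, 115.82], [-83.92, 84.16], [-180, 180]. Speed limits (degrees/s): [136.94, 136.94, 172.46, 180, 180, 180].

## Interface

Orientations are given as [roll, pitch, yaw] about the fixed x, y, z axes, in that order (R = Rz(yaw) Ry(pitch) Rx(roll)).
In Python, from cell import * gives the robot as it stands.
- The arm moves only by the shell command python3 -m pendant 'ROWS'. ROWS is JSON, a list of rows, each an object with "translation": the shift along the world's x, y, z in cm, a list of three; "turn": the turn, a rotation vector about the world's x, y, z in degrees, a list of three; "gripper": the closure, from -1 (fully open) to 1 (shut), so that 0 is half open. A call has exactly 5 rows; each row is the pose to reach, as a shift and turn from the pose commanded when the call began; what a row does not reach only later rows make up. A row lasts 1/10 s, in which the tool goes at most 50 mm and 8.59 degrees, less where a joint would pass 70% of its speed; a pose out of reach is approached as far as the arm can. A call with a gripper value outside its range is refused whole. The fingers move at their own pace and stop on an object; the grip force is fixed at half the most. Time passes only in rows, so rows that repeat a pose let the fingers close, or fill a call up. It gives the time, the measured TCP pose, the force, the opening and the grip force at its end, in the units of the state.
- get_state(): the state, without advancing time (a new reading comes with each control period).
- grab_frame(name): name is "scene" or "top" or "wrist"; returns a dict with "image" (384x512x3 uint8, blue, green, red), "intrinsics" (3x3 intrinsics, pixels), "k1" (the pictures are not rectified: a ray, as slopes to the right and down, at radius r is drawn at 1 + k1 r^2 times it, then the intrinsics apply), "position" and "orientation" of the camera in the world. Camera axes: x right, y down, z forward; pixel columns grow to the right and rows downward; lengths in m; the calibration is good to about 2 mm. A picture is of the moment at which its call begins. There is no depth.
- hand_in(): hands the job in; it is judged then, once.
The state is a dict: "clock": time; "joint_pos": joint angles; "qvel": joint speeds; "effort": joint torques, N m; "tool_pos": TCP position; "tcp_rot": TCP orientation; "force": force on the tool from outside, world axes, zero at the start; "ft_torque": the same for the moment, N m; "grip_width": opening from 0.0 (shut) to 1.0 (fully open); "finger_force": force on a finger pad.
Only numpy, scipy, OpenCV 4.12 (cv2) and the standard library are available. Lean on these libraries where they do the work, as an engineer would, in place of code of your own. Each camera call takes 0.05 s, during which the arm holds its last target. There are 200 camera calls.

## Working session

There is one attempt and no reset: what is moved stays moved. The work goes in short steps, Python scripts to look and compute and a shell command to move; the robot and the scene stay as the last step left them, time stands still between calls to the robot, and variables do not carry over. Pictures are saved under pics/ and viewed, at most 12 in all, crops included, and the job is handed in when it is done.

```bash
mkdir -p pics
cat > h.py <<'E'
from cell import *
import numpy as np, cv2
from scipy.spatial.transform import Rotation as R
def rot(o):
    o=np.array(o,float)
    return o if o.shape==(3,3) else R.from_euler('xyz',o,degrees=True).as_matrix()
def ray(f,u,v):
    K=np.array(f["intrinsics"]);k=f["k1"]
    d=np.array([(u-K[0,2])/K[0,0],(v-K[1,2])/K[1,1]]);s=d.copy()
    for _ in range(20): s=d/(1+k*(s@s))
    return rot(f["orientation"])@np.array([s[0],s[1],1])
def onz(f,u,v,z):
    r=ray(f,u,v);p=np.array(f["position"]);return p+r*(z-p[2])/r[2]
def proj(f,P):
    q=rot(f["orientation"]).T@(np.array(P)-np.array(f["position"]));s=q[:2]/q[2]
    s=s*(1+f["k1"]*(s@s));K=np.array(f["intrinsics"]);return K[0,0]*s[0]+K[0,2],K[1,1]*s[1]+K[1,2]
def save(f,n): 
    import pickle;pickle.dump(f,open(n+'.pkl','wb'))
def load(n):
    import pickle;return pickle.load(open(n+'.pkl','rb'))
E
python3 - <<'E'
from h import *
for n in("scene","top"):
    f=grab_frame(n);save(f,n);cv2.imwrite(f"pics/{n}0.png",cv2.resize(f["image"],(800,600),interpolation=cv2.INTER_CUBIC))
    print(n,f["position"],f["orientation"],f["k1"],np.array(f["intrinsics"]).tolist())
print(get_state())
E
```

```text
scene [0.89641794 0.3985433  1.12859055] [-150.59210492   -0.75514246  142.75568336] -0.17453993328441067 [[460.4605079399794, 0.0, 251.6422489524493], [0.0, 460.4605079399794, 196.58099735635034], [0.0, 0.0, 1.0]]
top [ 0.34398623 -0.03797412  1.12867157] [-169.03756996   -0.28571576  -90.72364282] 0.009113900211676875 [[443.58808942778506, 0.0, 252.59691133068807], [0.0, 443.58808942778506, 188.6488245497929], [0.0, 0.0, 1.0]]
{'clock': 0.1, 'joint_pos': array([-6.33683234e+01,  7.23880939e+00, -2.32115287e+00,  8.05234744e+01,
       -1.14869602e-03,  9.00012185e+01]), 'qvel': array([-7.19480436e-02, -1.63331415e-02,  8.03569143e-02,  7.00403058e-02,
        9.88003587e-05,  2.70053781e-02]), 'effort': array([ 1.37594971e-04, -4.36904097e+01,  3.53605771e+01,  1.37044117e-02,
       -4.45899377e-05, -1.94961768e-05]), 'tool_pos': array([ 0.23516226, -0.46897363,  0.23059295]), 'tcp_rot': array([-1.79916563e+02,  1.15046922e-03,  2.66304597e+01]), 'force': array([0.27691344, 0.72138316, 0.23511174]), 'ft_torque': array([-0.03538077,  0.00104184, -0.02763161]), 'finger_force': 0.0, 'grip_width': 0.9985151961826784}
```

View pics/top0.png

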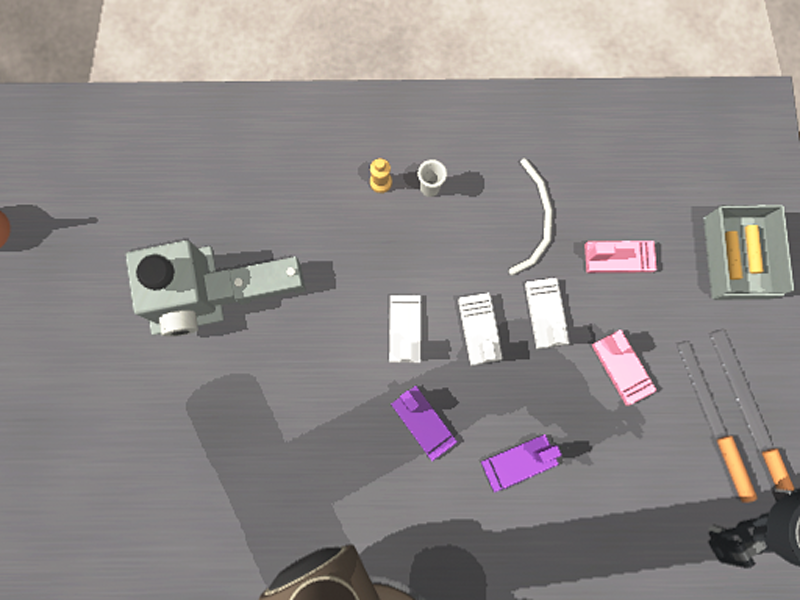

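View pics/scene0.png

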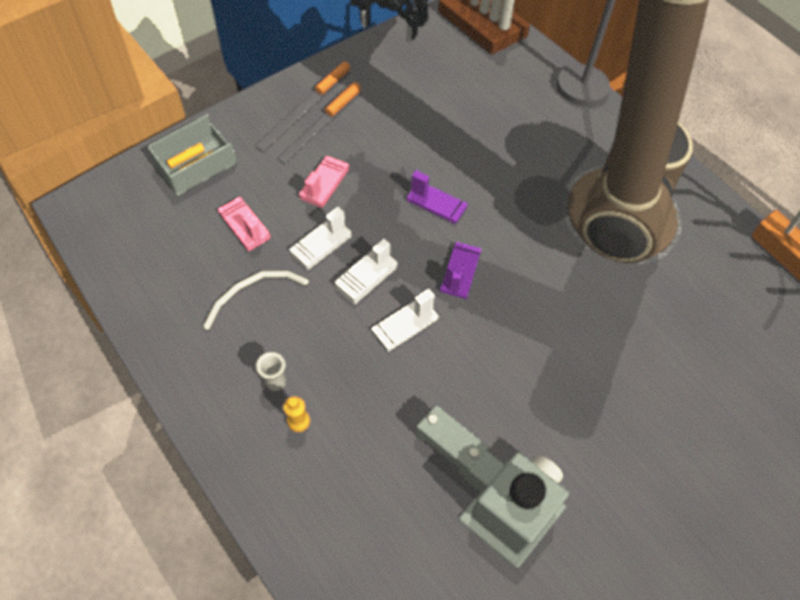

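The top view shows the headstock knob at (155,272) with the bridge beam from about (210,285) to (300,270). The candidates are three white spacers at (405,328), (480,328) and (547,313), two purple look-alikes at (424,423) and (521,463), and two pink ones at (621,256) and (624,367). I'm taking the white ones by groove count. The left one looks thin (1 groove), the middle one thick (3) and the right one medium (2), and I'll check that in one close crop.

Run:
```python
from h import *
f=load("top");im=f["image"]
a=cv2.resize(im[172:240,240:370],None,fx=6,fy=6,interpolation=cv2.INTER_CUBIC)
cv2.imwrite("pics/crop1.png",a)
hsv=cv2.cvtColor(im,cv2.COLOR_BGR2HSV)
m=((hsv[...,2]>185)&(hsv[...,1]<35)).astype(np.uint8);m[:172]=0;m[240:]=0
cs,_=cv2.findContours(m,cv2.RETR_EXTERNAL,cv2.CHAIN_APPROX_NONE)
for c in cs:
    if cv2.contourArea(c)<300: continue
    r=cv2.minAreaRect(c);b=cv2.boxPoints(r)
    P=np.array([onz(f,*p,0.015)[:2] for p in b]);print(b.round(1).tolist());print((P*1e3).round().tolist(), (P.mean(0)*1e3).round())
    # edges long direction
    e=[P[1]-P[0],P[2]-P[1]];print([(round(np.linalg.norm(x)*1e3),round(np.degrees(np.arctan2(x[1],x[0])),1)) for x in e])
# green beam
m=((hsv[...,0]>35)&(hsv[...,0]<95)&(hsv[...,1]>18)&(hsv[...,2]>130)).astype(np.uint8);m[:140]=0;m[225:]=0;m[:,:60]=0;m[:,205:]=0
cv2.imwrite("pics/crop2.png",np.hstack([cv2.resize(im[140:220,75:215],None,fx=5,fy=5,interpolation=cv2.INTER_CUBIC)]))
```

```text
[[249.0, 189.0], [268.0, 189.0], [268.0, 231.0], [249.0, 231.0]]
[[559.0, -37.0], [558.0, -86.0], [451.0, -84.0], [451.0, -36.0]] [505. -61.]
[(49, np.float64(-90.7)), (107, np.float64(178.9))]
[[292.3999938964844, 190.3000030517578], [312.70001220703125, 186.39999389648438], [320.8999938964844, 229.1999969482422], [300.6000061035156, 233.10000610351562]]
[[554.0, -148.0], [564.0, -200.0], [454.0, -217.0], [445.0, -165.0]] [ 504. -182.]
[(53, np.float64(-79.6)), (111, np.float64(-171.5))]
[[335.20001220703125, 180.3000030517578], [355.70001220703125, 176.5], [363.6000061035156, 218.89999389648438], [343.0, 222.6999969482422]]
[[579.0, -259.0], [588.0, -312.0], [479.0, -326.0], [470.0, -273.0]] [ 529. -292.]
[(54, np.float64(-80.0)), (111, np.float64(-172.9))]
[[152.5, 173.3000030517578], [188.60000610351562, 166.10000610351562], [191.8000030517578, 182.1999969482422], [155.6999969482422, 189.5]]
[[603.0, 211.0], [621.0, 118.0], [578.0, 109.0], [560.0, 201.0]] [591. 160.]
[(94, np.float64(-78.9)), (44, np.float64(-168.2))]
[[81.5999984741211, 172.10000610351562], [121.19999694824219, 166.39999389648438], [125.0999984741211, 193.6999969482422], [85.5, 199.39999389648438]]
[[608.0, 392.0], [622.0, 292.0], [550.0, 279.0], [537.0, 378.0]] [579. 335.]
[(102, np.float64(-82.2)), (73, np.float64(-169.7))]
```

View pics/crop1.png

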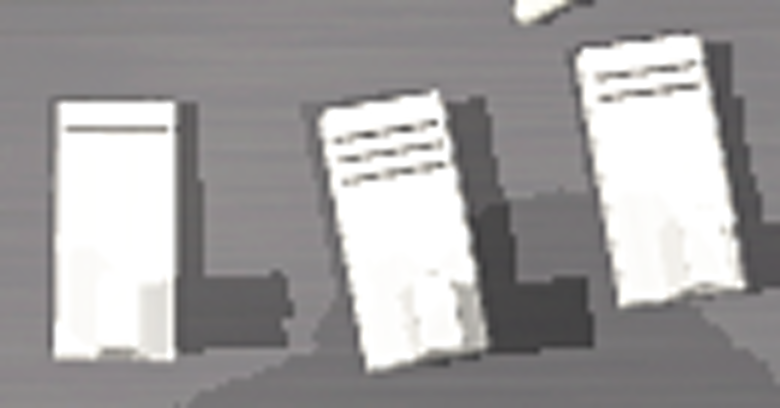

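View pics/crop2.png

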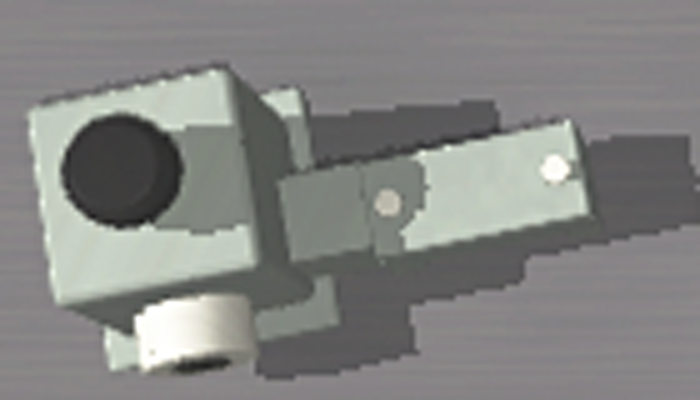

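The crop confirms the groove counts: left has 1 (thin, crop px (115,230)), middle has 3 (thick, (405,230)) and right has 2 (medium, (660,170)). In the bridge crop the beam bolts are at (388,203) and (555,168), midway on the beam, whose left end is the seam at about (362,190) and right end about (582,168). Next I'll triangulate the bridge and refine the poses.

Run:
```python
from h import *
t=load("top");s=load("scene")
def bolt(f,u,v,w):
    g=f["image"].astype(float);u=int(round(u));v=int(round(v))
    p=g[v-w:v+w+1,u-w:u+w+1]; c=(p[...,2]-p[...,1])  # bolts redder than green paint
    c=c-np.percentile(c,60);c[c<0]=0
    yy,xx=np.mgrid[v-w:v+w+1,u-w:u+w+1];return (c*xx).sum()/c.sum(),(c*yy).sum()/c.sum()
def tri(a,b):
    d1=ray(t,*a);d2=ray(s,*b);A=[];B=[]
    M=np.zeros((3,3));y=np.zeros(3)
    res=[]
    for f,d in((t,d1),(s,d2)):
        d=d/np.linalg.norm(d);Q=np.eye(3)-np.outer(d,d);M+=Q;y+=Q@np.array(f["position"])
    X=np.linalg.solve(M,y);return X,[np.round(np.subtract(proj(f,X),p),1) for f,p in((t,a),(s,b))]
B=[]
for a,b in(((75+388/5-.4,140+203/5-.4),(475*.64,452*.64)),((75+555/5-.4,140+168/5-.4),(434*.64,419*.64))):
    a2=bolt(t,*a,3);b2=bolt(s,*b,4);X,e=tri(a2,b2);B.append(X);print(np.round(a,1),np.round(a2,1),np.round(b,1),np.round(b2,1),np.round(X*1e3,1),e)
B=np.array(B);d=B[1]-B[0];z=.054
print("mid",B.mean(0)*1e3,"len",np.linalg.norm(d)*1e3,"yaw",np.degrees(np.arctan2(d[0],-d[1])))
for zz in(.0475,.054,.0615):
  print(zz,[ (onz(t,75+(x+.5)/5-.5,140+(y+.5)/5-.5,zz)[:2]*1e3).round(1).tolist() for x,y in((573,120),(592,217),(362,250),(362,163))])
# spacers: crop1 corners front-left, front-right, rear-left, rear-right
for n,zz,c in(("thin",.012,((56,102),(174,102),(53,358),(174,358))),("thick",.022,((321,112),(438,92),(368,371),(487,350))),("med",.017,((578,48),(700,36),(620,304),(744,288)))):
  P=np.array([onz(t,240+(x+.5)/6-.5,172+(y+.5)/6-.5,zz)[:2] for x,y in c])*1e3
  f=(P[0]+P[1])/2;r=(P[2]+P[3])/2;d=f-r;u=d/np.linalg.norm(d);w=P[0]-P[1]
  print(n,P.round().tolist(),"L",np.linalg.norm(d).round(1),"W",np.linalg.norm(w).round(1),"yaw",np.degrees(np.arctan2(d[1],d[0])).round(1),np.degrees(np.arctan2(-w[0],w[1])).round(1),"org",(f-55*u).round(1),"fin",(f-95*u).round(1))
```

```text
[152.2 180.2] [152.1 180.5] [304.  289.3] [302.7 289.3] [575.5 203.8  51. ] [array([-0.4,  0.3]), array([-0.4, -0.1])]
[185.6 173.2] [186.  173.3] [277.8 268.2] [276.3 267.8] [592.4 120.6  50.9] [array([-0.5,  0.4]), array([-0.7, -0.2])]
mid [583.95924613 162.20020425  50.92165284] len 84.87629183807151 yaw 11.44354391373906
0.0475 [[619.2, 112.2], [569.4, 102.0], [554.0, 215.6], [598.2, 217.0]]
0.054 [[617.5, 111.3], [568.0, 101.2], [552.7, 214.1], [596.7, 215.5]]
0.0615 [[615.6, 110.2], [566.4, 100.2], [551.3, 212.3], [594.9, 213.7]]
thin [[560.0, -37.0], [560.0, -87.0], [451.0, -34.0], [450.0, -85.0]] L 109.4 W 50.4 yaw -1.2 -0.7 org [505.2 -60.9] fin [465.2 -60.1]
thick [[553.0, -149.0], [561.0, -199.0], [443.0, -165.0], [451.0, -215.0]] L 110.9 W 50.5 yaw 8.4 9.2 org [ 502.5 -182. ] fin [ 463.  -187.8]
med [[580.0, -260.0], [585.0, -313.0], [470.0, -272.0], [477.0, -325.0]] L 109.9 W 52.7 yaw 6.4 5.1 org [ 528.1 -292.6] fin [ 488.3 -297. ]
```

```bash
python3 -m pendant '[{"translation":[2,4,0],"turn":[0,0,-3],"gripper":-1},{"translation":[4,8,0],"turn":[0,0,-6],"gripper":-1},{"translation":[6,12,0],"turn":[0,0,-9],"gripper":-1},{"translation":[8,16,0],"turn":[0,0,-12],"gripper":-1},{"translation":[10,20,0],"turn":[0,0,-15],"gripper":-1}]'
python3 -m pendant '[{"translation":[2.6,4,-2],"turn":[0,0,-3],"gripper":-1},{"translation":[5.2,8,-4],"turn":[0,0,-6],"gripper":-1},{"translation":[7.8,12,-6],"turn":[0,0,-9],"gripper":-1},{"translation":[10.4,16,-8],"turn":[0,0,-12],"gripper":-1},{"translation":[13,20.9,-10],"turn":[0,0,-12.6],"gripper":-1}]'
python3 - <<'E'
from h import *
s=get_state();print(s["clock"],s["tool_pos"],s["tcp_rot"],s["force"])
f=grab_frame("wrist");save(f,"wrist");print(f["position"],f["orientation"])
cv2.imwrite("pics/w1.png",f["image"])
for n,P in(("fintop",(.465,-.060,.062)),("front",(.560,-.062,.012)),("L",(.560,-.037,.012)),("R",(.560,-.087,.012))): print(n,proj(f,P))
E
```

```text
clock: 0.6
tool_pos: [0.3355, -0.2676, 0.231]
tcp_rot: [-180.0, 0.0, 11.5]
force: [1.0, -0.2, 0.5]
grip_width: 1.001
finger_force: 0.0
clock: 1.1
tool_pos: [0.4587, -0.0716, 0.1356]
tcp_rot: [180.0, 0.0, -1.0]
force: [0.8, -0.0, -0.6]
grip_width: 0.999
finger_force: 0.0
1.1 [ 0.45869711 -0.07158427  0.1356241 ] [ 1.79992209e+02  1.71915516e-02 -1.04675332e+00] [ 0.77955461 -0.03526581 -0.57020121]
[ 0.53182647 -0.0723221   0.27821214] [ 1.63298066e+02 -4.91396232e-02 -9.10921127e+01]
fintop (np.float64(239.36595421436806), np.float64(192.13043146906296))
front (np.float64(240.82252354128786), np.float64(61.78696263717971))
L (np.float64(209.9881910129133), np.float64(62.43080380526406))
R (np.float64(271.6901971316006), np.float64(61.15761967103796))
```

View pics/w1.png

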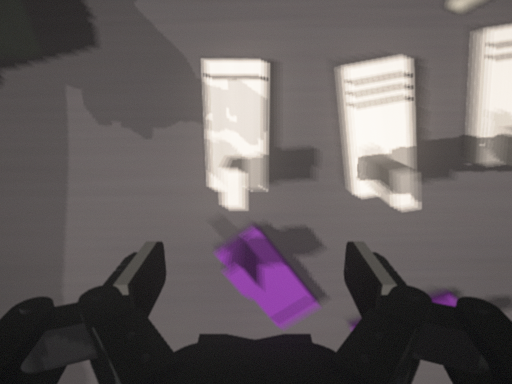

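The wrist view, slightly blurred by motion, shows the thin spacer's fin top at (234,190), where I predicted (239,192), and its single groove at (236,75). The purple look-alike at (265,275) is clear of the fingers, so I'll descend and grip.

```bash
python3 -m pendant '[{"translation":[0,0,-2],"turn":[0,0,0],"gripper":-1},{"translation":[0,0,-5],"turn":[0,0,0],"gripper":-1},{"translation":[0,0,-7.5],"turn":[0,0,0],"gripper":-1},{"translation":[0,0,-9],"turn":[0,0,0],"gripper":-1},{"translation":[0,0,-9.9],"turn":[0,0,0],"gripper":-1}]'
python3 -m pendant '[{"translation":[0,0,0],"turn":[0,0,0],"gripper":-0.5},{"translation":[0,0,0],"turn":[0,0,0],"gripper":0},{"translation":[0,0,0],"turn":[0,0,0],"gripper":0.4},{"translation":[0,0,0],"turn":[0,0,0],"gripper":1},{"translation":[0,0,0],"turn":[0,0,0],"gripper":1}]'
python3 -m pendant '[{"translation":[0,0,0],"turn":[0,0,0],"gripper":1},{"translation":[0,0,0],"turn":[0,0,0],"gripper":1},{"translation":[0,0,0],"turn":[0,0,0],"gripper":1},{"translation":[0,0,0],"turn":[0,0,0],"gripper":1},{"translation":[0,0,0],"turn":[0,0,0],"gripper":1}]'
```

```text
clock: 1.65
tool_pos: [0.457, -0.0731, 0.036]
tcp_rot: [-180.0, 0.2, -1.0]
force: [-0.3, 0.1, 0.3]
grip_width: 0.998
finger_force: 0.0
clock: 2.15
tool_pos: [0.4589, -0.0733, 0.0388]
tcp_rot: [-180.0, -0.1, -1.0]
force: [-1.9, -6.7, 9.0]
grip_width: 0.176
finger_force: 60.7
clock: 2.65
tool_pos: [0.4589, -0.0734, 0.0388]
tcp_rot: [180.0, -0.1, -1.0]
force: [-0.5, 1.5, 4.8]
grip_width: 0.173
finger_force: 61.5
```

The last transit row was clipped at the 50 mm limit, so the grip sits about 6 mm back and too high. I'll regrip lower and further forward.

```bash
python3 -m pendant '[{"translation":[0,0,0],"turn":[0,0,0],"gripper":0},{"translation":[0,0,0],"turn":[0,0,0],"gripper":0},{"translation":[0,0,0],"turn":[0,0,0],"gripper":0},{"translation":[0.3,0,-0.4],"turn":[0,0,0],"gripper":0},{"translation":[0.6,0,-0.8],"turn":[0,0,0],"gripper":0}]'
python3 -m pendant '[{"translation":[0,0,0],"turn":[0,0,0],"gripper":0},{"translation":[0,0,0],"turn":[0,0,0],"gripper":1},{"translation":[0,0,0],"turn":[0,0,0],"gripper":1},{"translation":[0,0,0],"turn":[0,0,0],"gripper":1},{"translation":[0,0,0],"turn":[0,0,0],"gripper":1}]'
python3 -m pendant '[{"translation":[0,0,0.5],"turn":[0,0,0],"gripper":1},{"translation":[0,0,1],"turn":[0,0,0],"gripper":1},{"translation":[0,0,1.5],"turn":[0,0,0],"gripper":1},{"translation":[0,0,2],"turn":[0,0,0],"gripper":1},{"translation":[0,0,2],"turn":[0,0,0],"gripper":1}]'
python3 - <<'E'
from h import *
s=get_state();print(s["tool_pos"],s["tcp_rot"],s["force"])
f=grab_frame("wrist");save(f,"wrist");cv2.imwrite("pics/w2.png",f["image"])
T=s["tool_pos"];a=np.radians(-1)
for dx,dy in((95,25),(95,-25)): print(proj(f,[T[0]+dx*.001,T[1]+dy*.001,.034-.002]))
E
```

```text
clock: 3.15
tool_pos: [0.4645, -0.0734, 0.0294]
tcp_rot: [180.0, -0.0, -1.0]
force: [-0.2, -0.4, -1.0]
grip_width: 0.495
finger_force: 0.0
clock: 3.65
tool_pos: [0.4642, -0.0734, 0.0298]
tcp_rot: [180.0, -0.0, -1.0]
force: [0.2, 0.3, -0.5]
grip_width: 0.178
finger_force: 58.9
clock: 4.15
tool_pos: [0.4648, -0.0735, 0.0507]
tcp_rot: [180.0, -0.1, -1.0]
force: [-0.4, 0.2, -2.8]
grip_width: 0.178
finger_force: 58.5
[ 0.4648001  -0.0734538   0.05068241] [ 1.79987353e+02 -8.20015434e-02 -9.68595202e-01] [-0.36137631  0.18414812 -2.8483474 ]
(np.float64(200.80906966790752), np.float64(52.034641410112215))
(np.float64(303.50688048861554), np.float64(50.0731909783141))
```

View pics/w2.png

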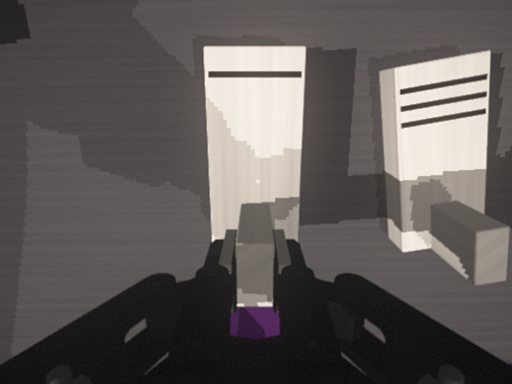

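The thin spacer is firmly held and square: the front corners are at (205,46) and (305,46), and the wrist carries about 2.5 N. The purple piece is below at (255,322), untouched. Next I move to the staging point in front of the bridge and lower.

```bash
python3 -m pendant '[{"translation":[-0.3,3,0],"turn":[0,0,2],"gripper":1},{"translation":[-0.6,7,0],"turn":[0,0,4],"gripper":1},{"translation":[-1,11,0],"turn":[0,0,6.5],"gripper":1},{"translation":[-1.5,15,0],"turn":[0,0,9],"gripper":1},{"translation":[-1.8,18,0],"turn":[0,0,11],"gripper":1}]'
python3 -m pendant '[{"translation":[-0.3,2,0],"turn":[0,0,1.3],"gripper":1},{"translation":[-0.3,2.7,0],"turn":[0,0,1.3],"gripper":1},{"translation":[-0.3,2.7,-0.8],"turn":[0,0,1.3],"gripper":1},{"translation":[-0.3,2.7,-1.6],"turn":[0,0,1.3],"gripper":1},{"translation":[-0.3,2.7,-2.1],"turn":[0,0,1.3],"gripper":1}]'
python3 - <<'E'
from h import *
s=get_state();print(s["tool_pos"],s["tcp_rot"],s["force"])
f=grab_frame("wrist");save(f,"wrist")
g=grab_frame("top")
a=cv2.resize(f["image"],(533,400));b=cv2.resize(g["image"][130:240,75:230],None,fx=1.72,fy=1.72,interpolation=cv2.INTER_CUBIC)
c=np.zeros((400,800,3),np.uint8);c[:,:533]=a;c[:b.shape[0],533:533+b.shape[1]]=b[:, :267];cv2.imwrite("pics/w3.png",c)
o=np.array([.583,.161]);u=np.array([np.cos(np.radians(11.3)),np.sin(np.radians(11.3))]);v=np.array([-u[1],u[0]])
d=s["tool_pos"][:2]-o;print("TCP in bridge",d@u,d@v)
for n,x,y,z in(("beam top front R",-.025,-.055,.051),("beam top front L",-.025,.055,.051),("bot front openR",-.025,-.037,0),("openL",-.025,.037,0),("backR",.025,-.055,.051)): print(n,np.round(np.array(proj(f,[*(o+x*u+y*v),z]))*1.041,1))
E
```

```text
clock: 4.7
tool_pos: [0.4483, 0.0936, 0.0496]
tcp_rot: [-179.3, 0.0, 11.4]
force: [0.5, -0.2, -2.8]
grip_width: 0.175
finger_force: 59.2
clock: 5.2
tool_pos: [0.4478, 0.1092, 0.0298]
tcp_rot: [-178.9, 0.0, 13.0]
force: [-22.4, -0.5, 57.4]
grip_width: 0.177
finger_force: 67.7
[0.44780196 0.10921175 0.02981039] [-1.78888487e+02  3.85076776e-02  1.30484924e+01] [-22.38377645  -0.53822495  57.38779215]
TCP in bridge -0.14272488452413978 -0.02429278549564428
beam top front R [370.2 -37.4]
beam top front L [ 35.7 -45.7]
bot front openR [300.9   6. ]
openL [147.4   1.9]
backR [ 391.6 -242.5]
```

View pics/w3.png

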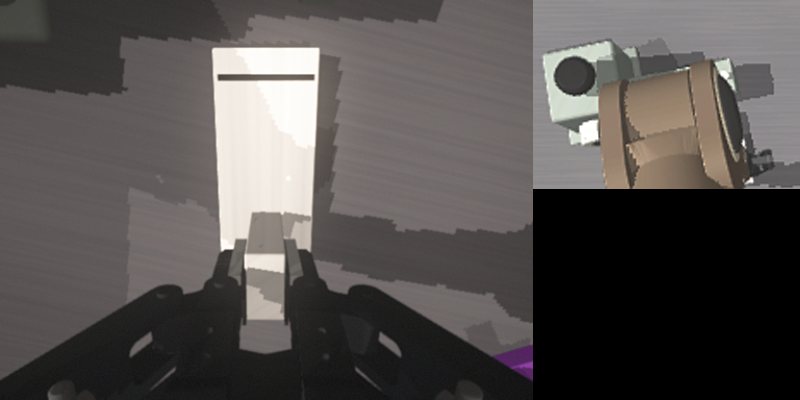

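The downward force is 57 N, the tool is tilted 1.1°, and y is 24 mm short. I'll lift slightly and check the joints.

```bash
python3 -m pendant '[{"translation":[0,0,0.3],"turn":[0,0,0],"gripper":1},{"translation":[0,0,0.6],"turn":[0,0,0],"gripper":1},{"translation":[0,0,1],"turn":[0,0,0],"gripper":1},{"translation":[0,0,1],"turn":[0,0,0],"gripper":1},{"translation":[0,0,1],"turn":[0,0,0],"gripper":1}]'
python3 - <<'E'
from h import *
s=get_state()
for k,v in s.items(): print(k,np.round(v,4).tolist())
E
```

```text
clock: 5.8
tool_pos: [0.4482, 0.1097, 0.0386]
tcp_rot: [-178.9, 0.0, 13.1]
force: [-0.5, -0.8, -3.3]
grip_width: 0.178
finger_force: 59.3
clock 5.8
joint_pos [13.063, 4.8349, -29.7689, 55.411, 1.085, 179.9428]
qvel [0.1787, 0.0943, -0.1735, -0.1641, -0.0134, -0.0361]
effort [-0.0651, -39.2501, 33.5535, -0.0756, 0.0752, -0.0017]
tool_pos [0.4482, 0.1097, 0.0386]
tcp_rot [-178.9149, 0.0138, 13.1202]
force [-0.4518, -0.8187, -3.3477]
ft_torque [-0.0644, 0.0909, 0.084]
finger_force 59.3178
grip_width 0.1778
```

Joint 6 is at its +180° limit, because j6 = 180 + j1 − yaw. I need the half-turned grasp, so I'll set the spacer down here, release, turn the tool 180° above it, and regrip.

```bash
python3 -m pendant '[{"translation":[0,0,0],"turn":[-0.5,-0.1,1],"gripper":1},{"translation":[0,0,0],"turn":[-1.07,-0.25,2],"gripper":1},{"translation":[0,0,-0.3],"turn":[-1.07,-0.25,2],"gripper":1},{"translation":[0,0,-0.6],"turn":[-1.07,-0.25,2],"gripper":1},{"translation":[0,0,-0.8],"turn":[-1.07,-0.25,2],"gripper":1}]'
python3 -m pendant '[{"translation":[0,0,0],"turn":[0,0,0],"gripper":1},{"translation":[0,0,0],"turn":[0,0,0],"gripper":-0.3},{"translation":[0,0,0],"turn":[0,0,0],"gripper":-0.3},{"translation":[0,0,0.5],"turn":[0,0,0],"gripper":-0.3},{"translation":[0,0,2],"turn":[0,0,0],"gripper":-0.3}]'
python3 -m pendant '[{"translation":[0,0,2],"turn":[0,0,0],"gripper":-0.3},{"translation":[0,0,4],"turn":[0,0,7],"gripper":-0.3},{"translation":[0,0,4],"turn":[0,0,15],"gripper":-0.3},{"translation":[0,0,4],"turn":[0,0,23],"gripper":-0.3},{"translation":[0,0,4],"turn":[0,0,31],"gripper":-0.3}]'
```

```text
clock: 6.3
tool_pos: [0.4479, 0.1099, 0.0303]
tcp_rot: [180.0, 0.1, 15.1]
force: [0.3, 0.9, -2.3]
grip_width: 0.178
finger_force: 59.3
clock: 6.8
tool_pos: [0.4475, 0.1096, 0.0505]
tcp_rot: [180.0, 0.1, 15.1]
force: [-0.2, -0.1, 0.4]
grip_width: 0.652
finger_force: 0.0
clock: 7.3
tool_pos: [0.4487, 0.11, 0.0918]
tcp_rot: [179.9, -0.1, 46.5]
force: [-0.5, 0.4, -0.7]
grip_width: 0.647
finger_force: 0.0
```

```bash
python3 -m pendant '[{"translation":[0,0,0],"turn":[0,0,8],"gripper":-0.3},{"translation":[0,0,0],"turn":[0,0,16],"gripper":-0.3},{"translation":[0,0,0],"turn":[0,0,24],"gripper":-0.3},{"translation":[0,0,0],"turn":[0,0,32],"gripper":-0.3},{"translation":[0,0,0],"turn":[0,0,40],"gripper":-0.3}]'
python3 -m pendant '[{"translation":[0,0,0],"turn":[0,0,8],"gripper":-0.3},{"translation":[0,0,0],"turn":[0,0,16],"gripper":-0.3},{"translation":[0,0,0],"turn":[0,0,24],"gripper":-0.3},{"translation":[0,0,0],"turn":[0,0,32],"gripper":-0.3},{"translation":[0,0,0],"turn":[0,0,40],"gripper":-0.3}]'
python3 -m pendant '[{"translation":[0,0,0],"turn":[0,0,8],"gripper":-0.3},{"translation":[0,0,0],"turn":[0,0,16],"gripper":-0.3},{"translation":[0,0,0],"turn":[0,0,24],"gripper":-0.3},{"translation":[0,0,0],"turn":[0,0,32],"gripper":-0.3},{"translation":[0,0,0],"turn":[0,0,40],"gripper":-0.3}]'
python3 -m pendant '[{"translation":[0,0,0],"turn":[0,0,8],"gripper":-0.3},{"translation":[0,0,0],"turn":[0,0,16],"gripper":-0.3},{"translation":[0,0,0],"turn":[0,0,24],"gripper":-0.3},{"translation":[0,0,0],"turn":[0,0,29],"gripper":-0.3},{"translation":[0,0,0],"turn":[0,0,29],"gripper":-0.3}]'
python3 - <<'E'
from h import *
s=get_state();print(s["joint_pos"],s["tool_pos"],s["tcp_rot"])
f=grab_frame("wrist");print(f["position"],f["orientation"])
E
```

```text
clock: 7.8
tool_pos: [0.4485, 0.1099, 0.0915]
tcp_rot: [179.9, 0.0, 86.5]
force: [0.2, 0.1, -0.5]
grip_width: 0.653
finger_force: 0.0
clock: 8.3
tool_pos: [0.4485, 0.1099, 0.0915]
tcp_rot: [179.9, 0.1, 126.5]
force: [-0.0, -0.5, 0.4]
grip_width: 0.649
finger_force: 0.0
clock: 8.8
tool_pos: [0.4486, 0.1099, 0.0915]
tcp_rot: [180.0, 0.1, 166.5]
force: [-0.8, 0.7, 0.9]
grip_width: 0.649
finger_force: 0.0
clock: 9.3
tool_pos: [0.4485, 0.1099, 0.0914]
tcp_rot: [180.0, 0.1, -164.9]
force: [-0.2, -0.6, -0.9]
grip_width: 0.652
finger_force: 0.0
[ 1.37632454e+01  2.63499277e+00 -2.50592245e+01  6.22211524e+01
  1.32032010e-02 -1.37944435e+00] [0.44851947 0.10993202 0.0914193 ] [ 1.79988838e+02  8.49236816e-02 -1.64857309e+02]
[0.3780121  0.09135852 0.23390912] [1.63303323e+02 2.00233519e-02 1.05094013e+02]
```

```bash
python3 -m pendant '[{"translation":[0.2,0.1,-2],"turn":[0,0,0],"gripper":-0.3},{"translation":[0.2,0.1,-4],"turn":[0,0,0],"gripper":-0.3},{"translation":[0.2,0.1,-5.5],"turn":[0,0,0],"gripper":-0.3},{"translation":[0.2,0.1,-6.1],"turn":[0,0,0],"gripper":-0.3},{"translation":[0.2,0.1,-6.1],"turn":[0,0,0],"gripper":1}]'
python3 -m pendant '[{"translation":[0,0,0],"turn":[0,0,0],"gripper":1},{"translation":[0,0,0],"turn":[0,0,0],"gripper":1},{"translation":[0,0,0],"turn":[0,0,0],"gripper":1},{"translation":[0,0,0],"turn":[0,0,0],"gripper":1},{"translation":[0,0,0.5],"turn":[0,0,0],"gripper":1}]'
python3 -m pendant '[{"translation":[0,0.5,0],"turn":[0,0,-1],"gripper":1},{"translation":[-0.2,1.3,0],"turn":[0,0,-2],"gripper":1},{"translation":[-0.4,2.2,0],"turn":[0,0,-3.8],"gripper":1},{"translation":[-0.4,2.2,0],"turn":[0,0,-3.8],"gripper":1},{"translation":[-0.4,2.2,-0.4],"turn":[0,0,-3.8],"gripper":1}]'
python3 - <<'E'
from h import *
s=get_state();print(s["tool_pos"],s["tcp_rot"],s["force"])
f=grab_frame("wrist");save(f,"wrist")
a=cv2.resize(f["image"],(768,576));cv2.imwrite("pics/w4.png",a)
o=np.array([.583,.161]);u=np.array([np.cos(np.radians(11.3)),np.sin(np.radians(11.3))]);v=np.array([-u[1],u[0]])
d=s["tool_pos"][:2]-o;print("TCP in bridge",d@u,d@v)
for n,x,y,z in(("beam top front R",-.025,-.055,.051),("beam top front L",-.025,.055,.051),("bot front openR",-.025,-.037,0),("openL",-.025,.037,0),("backR",.025,-.055,.051)): print(n,np.round(np.array(proj(f,[*(o+x*u+y*v),z]))*1.5,1))
E
```

```text
clock: 9.85
tool_pos: [0.4497, 0.1107, 0.0293]
tcp_rot: [180.0, -0.1, -164.9]
force: [-0.4, -0.9, 0.8]
grip_width: 0.493
finger_force: 0.0
clock: 10.35
tool_pos: [0.4496, 0.1108, 0.0345]
tcp_rot: [180.0, -0.0, -164.9]
force: [-1.0, -0.4, -3.1]
grip_width: 0.179
finger_force: 58.5
clock: 10.85
tool_pos: [0.4463, 0.1331, 0.0307]
tcp_rot: [180.0, 0.0, -168.6]
force: [-2.8, 0.0, 5.9]
grip_width: 0.18
finger_force: 60.1
[0.44628609 0.13306184 0.03072209] [ 1.79995286e+02  3.83923213e-02 -1.68608649e+02] [-2.79054489  0.02365765  5.85778183]
TCP in bridge -0.13953803565278428 -0.0006080052834380504
beam top front R [235.4 669. ]
beam top front L [528.7 669.4]
bot front openR [305.1 553.8]
openL [458.9 554. ]
backR [246.9 756.1]
```

View pics/w4.png

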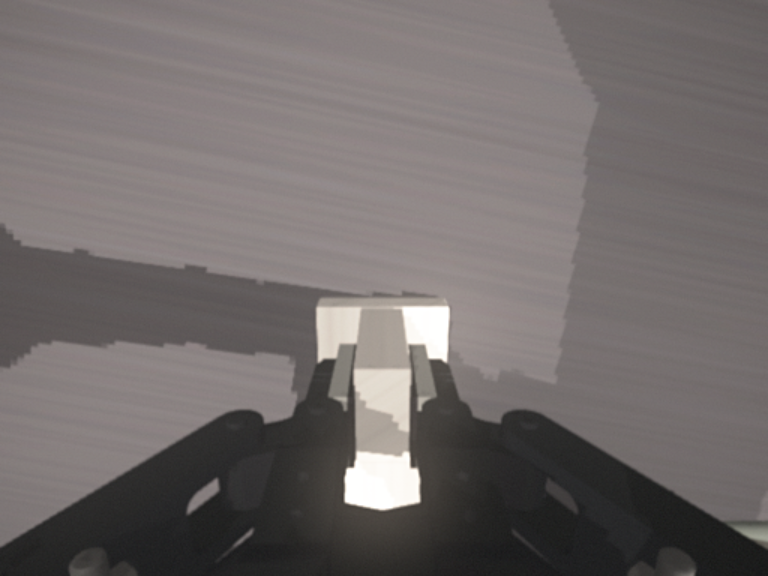

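The wrist camera now looks back toward the robot. It shows the rear plate edge at (383,300) and the fin centred in the pads, and the spacer rests on the bench with about 6 N. Now I slide forward gently along the bridge axis.

```bash
python3 -m pendant '[{"translation":[0.29,0.06,0],"turn":[0,0,0],"gripper":1},{"translation":[0.59,0.12,0],"turn":[0,0,0],"gripper":1},{"translation":[0.88,0.18,0],"turn":[0,0,0],"gripper":1},{"translation":[1.18,0.24,0],"turn":[0,0,0],"gripper":1},{"translation":[1.47,0.29,0],"turn":[0,0,0],"gripper":1}]'
python3 -m pendant '[{"translation":[0.2,0.04,0],"turn":[0,0,0],"gripper":1},{"translation":[0.4,0.08,0],"turn":[0,0,0],"gripper":1},{"translation":[0.6,0.12,0],"turn":[0,0,0],"gripper":1},{"translation":[0.8,0.16,0],"turn":[0,0,0],"gripper":1},{"translation":[1,0.2,0],"turn":[0,0,0],"gripper":1}]'
python3 -m pendant '[{"translation":[0.2,0.04,0],"turn":[0,0,0],"gripper":1},{"translation":[0.4,0.08,0],"turn":[0,0,0],"gripper":1},{"translation":[0.6,0.12,0],"turn":[0,0,0],"gripper":1},{"translation":[0.8,0.16,0],"turn":[0,0,0],"gripper":1},{"translation":[1,0.2,0],"turn":[0,0,0],"gripper":1}]'
```

```text
clock: 11.4
tool_pos: [0.4611, 0.1357, 0.0308]
tcp_rot: [180.0, 0.0, -168.7]
force: [-3.9, -0.3, 3.8]
grip_width: 0.18
finger_force: 59.7
clock: 11.9
tool_pos: [0.471, 0.1378, 0.0308]
tcp_rot: [180.0, 0.0, -168.7]
force: [-4.5, -1.3, 4.6]
grip_width: 0.176
finger_force: 59.8
clock: 12.4
tool_pos: [0.481, 0.1398, 0.0308]
tcp_rot: [180.0, 0.0, -168.7]
force: [-3.9, -0.7, 4.0]
grip_width: 0.177
finger_force: 59.9
```

```bash
python3 -m pendant '[{"translation":[0.49,0.1,0],"turn":[0,0,0],"gripper":1},{"translation":[0.98,0.2,0],"turn":[0,0,0],"gripper":1},{"translation":[1.47,0.29,0],"turn":[0,0,0],"gripper":1},{"translation":[1.96,0.39,0],"turn":[0,0,0],"gripper":1},{"translation":[2.45,0.49,0],"turn":[0,0,0],"gripper":1}]'
python3 -m pendant '[{"translation":[0.49,0.1,0],"turn":[0,0,0],"gripper":1},{"translation":[0.98,0.2,0],"turn":[0,0,0],"gripper":1},{"translation":[1.47,0.29,0],"turn":[0,0,0],"gripper":1},{"translation":[1.96,0.39,0],"turn":[0,0,0],"gripper":1},{"translation":[2.45,0.49,0],"turn":[0,0,0],"gripper":1}]'
python3 -m pendant '[{"translation":[0.16,0.03,0],"turn":[0,0,0],"gripper":1},{"translation":[0.32,0.06,0],"turn":[0,0,0],"gripper":1},{"translation":[0.48,0.1,0],"turn":[0,0,0],"gripper":1},{"translation":[0.64,0.13,0],"turn":[0,0,0],"gripper":1},{"translation":[0.8,0.16,0],"turn":[0,0,0],"gripper":1}]'
python3 - <<'E'
from h import *
s=get_state();print(s["tool_pos"],s["tcp_rot"],s["force"])
g=grab_frame("scene")["image"][235:335,240:390]
cv2.imwrite("pics/s5.png",cv2.resize(g,None,fx=5,fy=5,interpolation=cv2.INTER_CUBIC))
E
```

```text
clock: 12.9
tool_pos: [0.5058, 0.1447, 0.0308]
tcp_rot: [180.0, 0.0, -168.7]
force: [-4.8, -1.1, 5.8]
grip_width: 0.177
finger_force: 59.9
clock: 13.4
tool_pos: [0.5304, 0.1496, 0.0308]
tcp_rot: [180.0, 0.0, -168.7]
force: [-4.8, -0.7, 5.0]
grip_width: 0.176
finger_force: 59.9
clock: 13.9
tool_pos: [0.538, 0.1512, 0.0308]
tcp_rot: [180.0, 0.0, -168.7]
force: [-4.2, -1.1, 5.3]
grip_width: 0.176
finger_force: 60.0
[0.53804197 0.15116217 0.03078476] [ 1.79986179e+02  2.03314183e-02 -1.68671476e+02] [-4.18682775 -1.09161326  5.34090449]
```

View pics/s5.png

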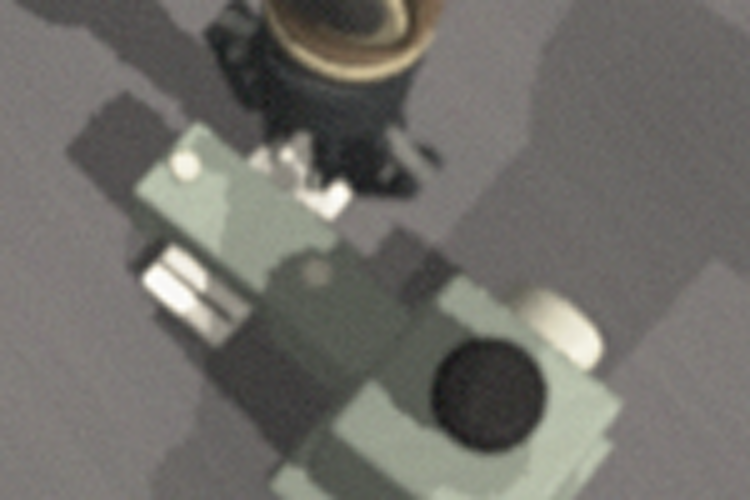

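The scene view shows the thin spacer's front, with its groove at (195,285), protruding from the far side of the beam, so the thin one goes in. I'll nudge it home to learn the home position.

```bash
python3 -m pendant '[{"translation":[0.1,0.02,0],"turn":[0,0,0],"gripper":1},{"translation":[0.2,0.04,0],"turn":[0,0,0],"gripper":1},{"translation":[0.3,0.06,0],"turn":[0,0,0],"gripper":1},{"translation":[0.4,0.08,0],"turn":[0,0,0],"gripper":1},{"translation":[0.5,0.1,0],"turn":[0,0,0],"gripper":1}]'
```

```text
clock: 14.45
tool_pos: [0.543, 0.1522, 0.0308]
tcp_rot: [180.0, 0.0, -168.7]
force: [-4.9, -0.5, 4.9]
grip_width: 0.183
finger_force: 60.1
```

```bash
python3 -m pendant '[{"translation":[0.05,0.01,0],"turn":[0,0,0],"gripper":1},{"translation":[0.1,0.02,0],"turn":[0,0,0],"gripper":1},{"translation":[0.15,0.03,0],"turn":[0,0,0],"gripper":1},{"translation":[0.2,0.04,0],"turn":[0,0,0],"gripper":1},{"translation":[0.25,0.05,0],"turn":[0,0,0],"gripper":1}]'
```

```text
clock: 14.95
tool_pos: [0.5453, 0.1526, 0.0308]
tcp_rot: [180.0, 0.0, -168.7]
force: [-6.8, -1.8, 6.8]
grip_width: 0.179
finger_force: 60.2
```

It's essentially touching home at TCP (0.545, 0.153). Now I retract, and park the thin spacer well clear near its old spot.

```bash
python3 -m pendant '[{"translation":[-1,-0.2,0],"turn":[0,0,0],"gripper":1},{"translation":[-3,-0.6,0],"turn":[0,0,0],"gripper":1},{"translation":[-6,-1.2,0],"turn":[0,0,0],"gripper":1},{"translation":[-9,-1.8,0],"turn":[0,0,0],"gripper":1},{"translation":[-11,-2.2,0],"turn":[0,0,0],"gripper":1}]'
python3 -m pendant '[{"translation":[0,0,1],"turn":[0,0,0],"gripper":1},{"translation":[0,-2,2],"turn":[0,0,0],"gripper":1},{"translation":[0.7,-5,2],"turn":[0,0,0],"gripper":1},{"translation":[1.5,-9,2],"turn":[0,0,0],"gripper":1},{"translation":[2.3,-13,2],"turn":[0,0,0],"gripper":1}]'
python3 -m pendant '[{"translation":[0.6,-2.5,0],"turn":[0,0,0],"gripper":1},{"translation":[0.6,-3.1,-0.5],"turn":[0,0,0],"gripper":1},{"translation":[0.6,-3.1,-1.2],"turn":[0,0,0],"gripper":1},{"translation":[0.6,-3.1,-1.7],"turn":[0,0,0],"gripper":1},{"translation":[0.6,-3.1,-1.9],"turn":[0,0,0],"gripper":1}]'
python3 -m pendant '[{"translation":[0,0,0],"turn":[0,0,0],"gripper":1},{"translation":[0,0,0],"turn":[0,0,0],"gripper":-1},{"translation":[0,0,0],"turn":[0,0,0],"gripper":-1},{"translation":[0,0,0],"turn":[0,0,0],"gripper":-1},{"translation":[0,0,1],"turn":[0,0,0],"gripper":-1}]'
```

```text
clock: 15.45
tool_pos: [0.4347, 0.1304, 0.0308]
tcp_rot: [180.0, 0.1, -168.7]
force: [1.4, 0.4, -1.4]
grip_width: 0.175
finger_force: 59.0
clock: 15.95
tool_pos: [0.4597, -0.0005, 0.0512]
tcp_rot: [-180.0, 0.1, -168.6]
force: [0.9, 0.6, -3.4]
grip_width: 0.178
finger_force: 59.1
clock: 16.45
tool_pos: [0.4636, -0.0294, 0.0308]
tcp_rot: [180.0, -0.1, -168.6]
force: [-4.7, -1.6, 5.2]
grip_width: 0.177
finger_force: 60.7
clock: 16.95
tool_pos: [0.4637, -0.0302, 0.0414]
tcp_rot: [180.0, -0.1, -168.7]
force: [-0.6, 0.1, 0.3]
grip_width: 0.844
finger_force: 0.0
```

```bash
python3 -m pendant '[{"translation":[0,0,3],"turn":[0,0,0],"gripper":-1},{"translation":[0,0,6],"turn":[0,0,0],"gripper":-1},{"translation":[0.5,-4,6],"turn":[0,0,-1],"gripper":-1},{"translation":[1,-8.5,6],"turn":[0,0,-2],"gripper":-1},{"translation":[1.5,-13,6],"turn":[0,0,-3],"gripper":-1}]'
python3 -m pendant '[{"translation":[0.3,-4.5,0],"turn":[0,0,-1],"gripper":-1},{"translation":[0.6,-9,0],"turn":[0,0,-2],"gripper":-1},{"translation":[1.1,-13,0],"turn":[0,0,-2.3],"gripper":-1},{"translation":[1.1,-13.7,0],"turn":[0,0,-2.3],"gripper":-1},{"translation":[1.1,-13.7,-2],"turn":[0,0,-2.3],"gripper":-1}]'
python3 - <<'E'
from h import *
s=get_state();print(s["tool_pos"],s["tcp_rot"],s["force"])
f=grab_frame("wrist");save(f,"w6");cv2.imwrite("pics/w6.png",f["image"])
for zz in(.062,): print(proj(f,(.488-.015,-.297,zz)),proj(f,(.488+.015,-.297,zz)))
im=f["image"];hsv=cv2.cvtColor(im,cv2.COLOR_BGR2HSV)
E
```

```text
clock: 17.45
tool_pos: [0.4801, -0.1617, 0.1034]
tcp_rot: [-180.0, 0.2, -171.6]
force: [1.0, 1.2, 0.4]
grip_width: 1.001
finger_force: 0.0
clock: 17.95
tool_pos: [0.492, -0.3, 0.0845]
tcp_rot: [-179.8, 0.3, -174.1]
force: [0.7, -0.0, -0.8]
grip_width: 1.002
finger_force: 0.0
[ 0.49195565 -0.30000794  0.08453825] [-179.83202264    0.2710562  -174.11902072] [ 0.68600085 -0.00946436 -0.76563956]
(np.float64(262.566839651815), np.float64(197.47998435700887)) (np.float64(257.07559657872713), np.float64(244.88181374742442))
```

View pics/w6.png

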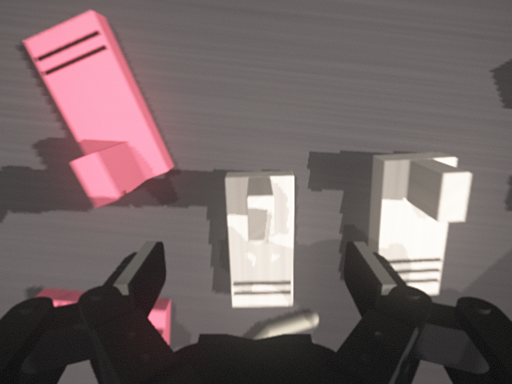

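The wrist view shows the medium spacer (two grooves near (260,290)) with its fin top at (258,218), as predicted and between the fingers. The pink look-alike at (110,120) and the bocal at (290,325) are clear. I'll narrow the fingers before descending.

```bash
python3 -m pendant '[{"translation":[-0.2,0.3,0],"turn":[0,0,0],"gripper":-0.3},{"translation":[-0.2,0.3,0],"turn":[0,0,0],"gripper":-0.3},{"translation":[-0.2,0.3,-2],"turn":[0,0,0],"gripper":-0.3},{"translation":[-0.2,0.3,-4],"turn":[0,0,0],"gripper":-0.3},{"translation":[-0.2,0.3,-5.3],"turn":[0,0,0],"gripper":-0.3}]'
python3 -m pendant '[{"translation":[0,0,0],"turn":[0,0,0],"gripper":1},{"translation":[0,0,0],"turn":[0,0,0],"gripper":1},{"translation":[0,0,0],"turn":[0,0,0],"gripper":1},{"translation":[0,0,0],"turn":[0,0,0],"gripper":1},{"translation":[0,0,0],"turn":[0,0,0],"gripper":1}]'
python3 -m pendant '[{"translation":[0,0,1],"turn":[0,0,0],"gripper":1},{"translation":[0,0,3],"turn":[0,0,0],"gripper":1},{"translation":[0,0,6],"turn":[0,0,0],"gripper":1},{"translation":[0,0,9],"turn":[0,0,0],"gripper":1},{"translation":[0,0,9],"turn":[0,0,0],"gripper":1}]'
```

```text
clock: 18.5
tool_pos: [0.4885, -0.2936, 0.0287]
tcp_rot: [180.0, 0.0, -173.9]
force: [-0.1, -0.3, -0.4]
grip_width: 0.646
finger_force: 0.0
clock: 19.0
tool_pos: [0.4892, -0.2949, 0.0301]
tcp_rot: [-179.9, 0.1, -174.0]
force: [-0.6, -0.1, 5.8]
grip_width: 0.179
finger_force: 59.7
clock: 19.5
tool_pos: [0.4902, -0.2954, 0.1231]
tcp_rot: [-179.8, 0.3, -174.0]
force: [0.8, -0.8, -2.9]
grip_width: 0.178
finger_force: 59.0
```

```bash
python3 -m pendant '[{"translation":[-0.2,3,0],"turn":[0,0,0.5],"gripper":1},{"translation":[-0.6,7,0],"turn":[0,0,1],"gripper":1},{"translation":[-1,11,0],"turn":[0,0,1.5],"gripper":1},{"translation":[-1.4,15.2,0],"turn":[0,0,2],"gripper":1},{"translation":[-1.8,19.5,0],"turn":[0,0,2.5],"gripper":1}]'
python3 -m pendant '[{"translation":[-0.5,4.5,0],"turn":[0,0,0.5],"gripper":1},{"translation":[-1,9,0],"turn":[0,0,1],"gripper":1},{"translation":[-1.5,13.5,0],"turn":[0,0,1.5],"gripper":1},{"translation":[-2,18,0],"turn":[0,0,2],"gripper":1},{"translation":[-2.5,21.5,-1],"turn":[0,0,2.8],"gripper":1}]'
python3 -m pendant '[{"translation":[0,1.5,-2],"turn":[0,0,0],"gripper":1},{"translation":[0,1.8,-4.5],"turn":[0,0,0],"gripper":1},{"translation":[0,1.8,-6.5],"turn":[0,0,0],"gripper":1},{"translation":[0,1.8,-7.6],"turn":[0,0,0],"gripper":1},{"translation":[0,1.8,-8],"turn":[0,0,0],"gripper":1}]'
```

```text
clock: 20.0
tool_pos: [0.4691, -0.0978, 0.1174]
tcp_rot: [179.9, -0.1, -171.5]
force: [1.2, 1.0, -2.4]
grip_width: 0.178
finger_force: 59.4
clock: 20.5
tool_pos: [0.4448, 0.118, 0.1087]
tcp_rot: [180.0, 0.1, -168.6]
force: [1.0, -1.2, -3.6]
grip_width: 0.177
finger_force: 59.4
clock: 21.0
tool_pos: [0.4434, 0.1335, 0.0295]
tcp_rot: [179.9, -0.2, -168.7]
force: [-22.1, -3.7, 49.8]
grip_width: 0.175
finger_force: 68.2
```

```bash
python3 -m pendant '[{"translation":[0,0,0.1],"turn":[0,0,0],"gripper":1},{"translation":[0,0,0.1],"turn":[0,0,0],"gripper":1},{"translation":[0,0,0.1],"turn":[0,0,0],"gripper":1},{"translation":[0,0,0.1],"turn":[0,0,0],"gripper":1},{"translation":[0,0,0.1],"turn":[0,0,0],"gripper":1}]'
```

```text
clock: 21.5
tool_pos: [0.4455, 0.1335, 0.0297]
tcp_rot: [180.0, 0.0, -168.7]
force: [1.1, -1.3, -2.2]
grip_width: 0.176
finger_force: 60.8
```

```bash
python3 -m pendant '[{"translation":[0.29,0.06,-0.02],"turn":[0,0,0],"gripper":1},{"translation":[0.59,0.12,-0.03],"turn":[0,0,0],"gripper":1},{"translation":[0.88,0.18,-0.03],"turn":[0,0,0],"gripper":1},{"translation":[1.18,0.24,-0.03],"turn":[0,0,0],"gripper":1},{"translation":[1.47,0.29,-0.03],"turn":[0,0,0],"gripper":1}]'
python3 -m pendant '[{"translation":[0.1,0.02,0],"turn":[0,0,0],"gripper":1},{"translation":[0.2,0.04,0],"turn":[0,0,0],"gripper":1},{"translation":[0.3,0.06,0],"turn":[0,0,0],"gripper":1},{"translation":[0.4,0.08,0],"turn":[0,0,0],"gripper":1},{"translation":[0.5,0.1,0],"turn":[0,0,0],"gripper":1}]'
```

```text
clock: 22.0
tool_pos: [0.4601, 0.1367, 0.0296]
tcp_rot: [180.0, 0.0, -168.7]
force: [-5.5, -0.8, 5.7]
grip_width: 0.179
finger_force: 61.8
clock: 22.5
tool_pos: [0.4649, 0.1376, 0.0296]
tcp_rot: [180.0, -0.0, -168.7]
force: [-5.1, -1.5, 6.2]
grip_width: 0.178
finger_force: 61.8
```

Sliding friction is about 5 N, with no extra contact yet.

```bash
python3 -m pendant '[{"translation":[0.1,0.02,0],"turn":[0,0,0],"gripper":1},{"translation":[0.2,0.04,0],"turn":[0,0,0],"gripper":1},{"translation":[0.3,0.06,0],"turn":[0,0,0],"gripper":1},{"translation":[0.4,0.08,0],"turn":[0,0,0],"gripper":1},{"translation":[0.4,0.08,0],"turn":[0,0,0],"gripper":1}]'
```

```text
clock: 23.0
tool_pos: [0.4674, 0.1381, 0.0296]
tcp_rot: [180.0, -0.2, -168.7]
force: [-11.4, -2.1, 12.3]
grip_width: 0.179
finger_force: 62.7
```

```bash
python3 -m pendant '[{"translation":[0.05,0.01,0],"turn":[0,0,0],"gripper":1},{"translation":[0.1,0.02,0],"turn":[0,0,0],"gripper":1},{"translation":[0.1,0.02,0],"turn":[0,0,0],"gripper":1},{"translation":[0.1,0.02,0],"turn":[0,0,0],"gripper":1},{"translation":[0.1,0.02,0],"turn":[0,0,0],"gripper":1}]'
```

```text
clock: 23.5
tool_pos: [0.4673, 0.1381, 0.0296]
tcp_rot: [180.0, -0.3, -168.7]
force: [-15.1, -2.4, 14.7]
grip_width: 0.181
finger_force: 63.3
```

Run:
```python
from h import *
s=get_state();print(s["tool_pos"],s["force"])
f=grab_frame("scene");g=f["image"][225:325,240:390]
cv2.imwrite("pics/s7.png",cv2.resize(g,None,fx=5,fy=5,interpolation=cv2.INTER_CUBIC))
```

```text
[0.46733258 0.13808944 0.02961447] [-15.06535908  -2.4091492   14.69271198]
```

View pics/s7.png

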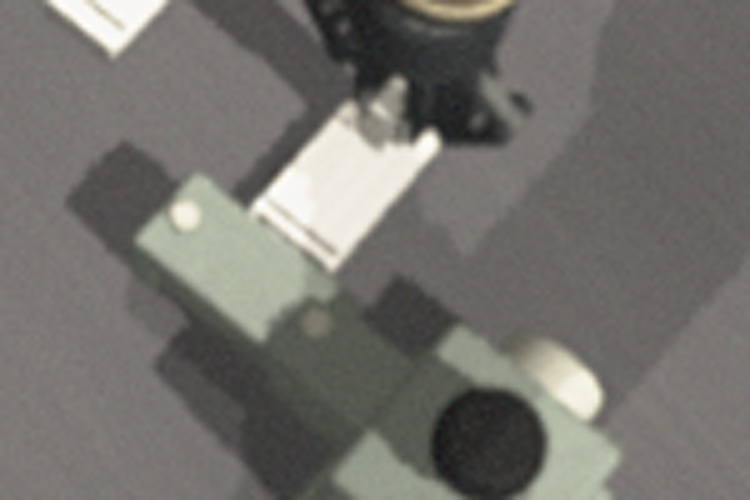

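The medium spacer is stopped at the beam's front face, at about (290,237) in the crop and laterally centred. Force rises to 15 N with no advance, exactly where front-face contact is expected. The medium doesn't go, so I won't force it and won't try the thick one. Now I withdraw it and put it back in its old place.

```bash
python3 -m pendant '[{"translation":[-0.5,-0.1,0],"turn":[0,0,0],"gripper":1},{"translation":[-2,-0.4,0],"turn":[0,0,0],"gripper":1},{"translation":[-4,-0.8,0],"turn":[0,0,0],"gripper":1},{"translation":[-4,-0.8,2],"turn":[0,0,0],"gripper":1},{"translation":[-4,-0.8,5],"turn":[0,0,0],"gripper":1}]'
python3 -m pendant '[{"translation":[0,-1,2],"turn":[0,0,-0.5],"gripper":1},{"translation":[0.3,-3,4.5],"turn":[0,0,-1],"gripper":1},{"translation":[0.8,-7,4.5],"turn":[0,0,-1.5],"gripper":1},{"translation":[1.4,-11.5,4.5],"turn":[0,0,-2],"gripper":1},{"translation":[2,-16,4.5],"turn":[0,0,-2.5],"gripper":1}]'
python3 -m pendant '[{"translation":[0.7,-4.5,0],"turn":[0,0,-0.5],"gripper":1},{"translation":[1.4,-9,0],"turn":[0,0,-1],"gripper":1},{"translation":[2.1,-13.5,0],"turn":[0,0,-1.5],"gripper":1},{"translation":[2.8,-18,0],"turn":[0,0,-2],"gripper":1},{"translation":[3.5,-22.3,0],"turn":[0,0,-2.8],"gripper":1}]'
python3 -m pendant '[{"translation":[0.5,-3,0],"turn":[0,0,0],"gripper":1},{"translation":[0.5,-4,0],"turn":[0,0,0],"gripper":1},{"translation":[0.5,-4,0],"turn":[0,0,0],"gripper":1},{"translation":[0.5,-4,0],"turn":[0,0,0],"gripper":1},{"translation":[0.5,-4,0],"turn":[0,0,0],"gripper":1}]'
```

```text
clock: 24.05
tool_pos: [0.4286, 0.1301, 0.078]
tcp_rot: [-180.0, -0.2, -168.7]
force: [1.0, 0.9, -3.2]
grip_width: 0.174
finger_force: 60.4
clock: 24.55
tool_pos: [0.451, -0.0309, 0.1244]
tcp_rot: [-180.0, 0.1, -171.1]
force: [1.9, -0.1, -3.7]
grip_width: 0.181
finger_force: 60.6
clock: 25.05
tool_pos: [0.4856, -0.255, 0.1238]
tcp_rot: [-180.0, 0.1, -174.0]
force: [0.1, 0.7, -2.2]
grip_width: 0.179
finger_force: 60.5
clock: 25.55
tool_pos: [0.4901, -0.2912, 0.1244]
tcp_rot: [180.0, 0.0, -173.9]
force: [0.4, 0.9, -2.4]
grip_width: 0.179
finger_force: 60.6
```

```bash
python3 -m pendant '[{"translation":[0,0,-3],"turn":[0,0,0],"gripper":1},{"translation":[0,0,-6],"turn":[0,0,0],"gripper":1},{"translation":[0,0,-8],"turn":[0,0,0],"gripper":1},{"translation":[0,0,-9],"turn":[0,0,0],"gripper":1},{"translation":[0,0,-9.4],"turn":[0,0,0],"gripper":1}]'
python3 -m pendant '[{"translation":[0,0,0],"turn":[0,0,0],"gripper":1},{"translation":[0,0,0],"turn":[0,0,0],"gripper":-0.3},{"translation":[0,0,0],"turn":[0,0,0],"gripper":-0.3},{"translation":[0,0,0],"turn":[0,0,0],"gripper":-0.3},{"translation":[0,0,1],"turn":[0,0,0],"gripper":-0.3}]'
python3 -m pendant '[{"translation":[0,0,3],"turn":[0,0,0],"gripper":-0.3},{"translation":[0,0,6],"turn":[0,0,0],"gripper":-0.3},{"translation":[-0.4,4,6],"turn":[0,0,1],"gripper":-0.3},{"translation":[-0.8,8,6],"turn":[0,0,2],"gripper":-0.3},{"translation":[-1.2,12,6],"turn":[0,0,3],"gripper":-0.3}]'
python3 -m pendant '[{"translation":[-0.4,4,0],"turn":[0,0,1],"gripper":-0.3},{"translation":[-0.8,8,0],"turn":[0,0,2],"gripper":-0.3},{"translation":[-1.4,12,0],"turn":[0,0,2.3],"gripper":-0.3},{"translation":[-1.4,14.1,0],"turn":[0,0,2.3],"gripper":-0.3},{"translation":[-1.4,14.1,0],"turn":[0,0,2.3],"gripper":-0.3}]'
```

```text
clock: 26.05
tool_pos: [0.4898, -0.2913, 0.0298]
tcp_rot: [179.9, -0.0, -173.9]
force: [0.0, 0.0, -3.2]
grip_width: 0.17
finger_force: 60.5
clock: 26.55
tool_pos: [0.4897, -0.2922, 0.0403]
tcp_rot: [179.9, -0.0, -174.0]
force: [0.7, 0.2, 0.6]
grip_width: 0.649
finger_force: 0.0
clock: 27.05
tool_pos: [0.4783, -0.1717, 0.1019]
tcp_rot: [-180.0, 0.1, -171.0]
force: [-0.9, 0.2, 0.6]
grip_width: 0.651
finger_force: 0.0
clock: 27.55
tool_pos: [0.4642, -0.0293, 0.1017]
tcp_rot: [180.0, 0.1, -168.5]
force: [-0.4, -1.1, 1.1]
grip_width: 0.651
finger_force: 0.0
```

```bash
python3 -m pendant '[{"translation":[0,-0.1,-2],"turn":[0,0,0],"gripper":-0.3},{"translation":[0,-0.1,-4],"turn":[0,0,0],"gripper":-0.3},{"translation":[0,-0.1,-6],"turn":[0,0,0],"gripper":-0.3},{"translation":[0,-0.1,-7.1],"turn":[0,0,-0.2],"gripper":-0.3},{"translation":[0,-0.1,-7.1],"turn":[0,0,-0.2],"gripper":-0.3}]'
python3 -m pendant '[{"translation":[0,0,0],"turn":[0,0,0],"gripper":1},{"translation":[0,0,0],"turn":[0,0,0],"gripper":1},{"translation":[0,0,0],"turn":[0,0,0],"gripper":1},{"translation":[0,0,0],"turn":[0,0,0],"gripper":1},{"translation":[0,0,0],"turn":[0,0,0],"gripper":1}]'
python3 -m pendant '[{"translation":[0,0,1],"turn":[0,0,0],"gripper":1},{"translation":[-0.2,2,2],"turn":[0,0,0],"gripper":1},{"translation":[-0.6,6,2],"turn":[0,0,0],"gripper":1},{"translation":[-1.1,10,2],"turn":[0,0,0],"gripper":1},{"translation":[-1.6,14,2],"turn":[0,0,0],"gripper":1}]'
python3 -m pendant '[{"translation":[-0.3,1.8,0],"turn":[0,0,0],"gripper":1},{"translation":[-0.3,2.2,-0.4],"turn":[0,0,0],"gripper":1},{"translation":[-0.3,2.2,-1.2],"turn":[0,0,0],"gripper":1},{"translation":[-0.3,2.2,-1.7],"turn":[0,0,0],"gripper":1},{"translation":[-0.3,2.2,-1.9],"turn":[0,0,0],"gripper":1}]'
```

```text
clock: 28.05
tool_pos: [0.4633, -0.033, 0.0286]
tcp_rot: [180.0, -0.1, -168.9]
force: [-1.1, 0.7, 0.4]
grip_width: 0.652
finger_force: 0.0
clock: 28.55
tool_pos: [0.465, -0.0323, 0.0307]
tcp_rot: [-180.0, 0.2, -168.9]
force: [-0.8, -0.6, 6.0]
grip_width: 0.18
finger_force: 59.4
clock: 29.05
tool_pos: [0.4476, 0.1086, 0.0499]
tcp_rot: [-180.0, 0.0, -168.9]
force: [0.8, 0.6, -2.6]
grip_width: 0.18
finger_force: 59.0
clock: 29.55
tool_pos: [0.4446, 0.1286, 0.0306]
tcp_rot: [180.0, -0.0, -168.9]
force: [-10.0, -1.8, 23.2]
grip_width: 0.177
finger_force: 62.8
```

```bash
python3 -m pendant '[{"translation":[0,0,0.04],"turn":[0,0,0],"gripper":1},{"translation":[0,0.2,0.04],"turn":[0,0,0],"gripper":1},{"translation":[0.2,0.44,0.04],"turn":[0,0,0.2],"gripper":1},{"translation":[0.6,0.52,0.04],"turn":[0,0,0.2],"gripper":1},{"translation":[1,0.6,0.04],"turn":[0,0,0.2],"gripper":1}]'
python3 -m pendant '[{"translation":[0.49,0.1,0],"turn":[0,0,0],"gripper":1},{"translation":[0.98,0.2,0],"turn":[0,0,0],"gripper":1},{"translation":[1.47,0.29,0],"turn":[0,0,0],"gripper":1},{"translation":[1.96,0.39,0],"turn":[0,0,0],"gripper":1},{"translation":[2.45,0.49,0],"turn":[0,0,0],"gripper":1}]'
python3 -m pendant '[{"translation":[0.49,0.1,0],"turn":[0,0,0],"gripper":1},{"translation":[0.98,0.2,0],"turn":[0,0,0],"gripper":1},{"translation":[1.47,0.29,0],"turn":[0,0,0],"gripper":1},{"translation":[1.96,0.39,0],"turn":[0,0,0],"gripper":1},{"translation":[2.45,0.49,0],"turn":[0,0,0],"gripper":1}]'
```

```text
clock: 30.05
tool_pos: [0.4554, 0.1356, 0.0308]
tcp_rot: [180.0, 0.0, -168.7]
force: [-1.0, -1.0, -1.0]
grip_width: 0.18
finger_force: 59.4
clock: 30.55
tool_pos: [0.48, 0.1406, 0.0308]
tcp_rot: [180.0, 0.0, -168.7]
force: [-0.7, -0.7, -1.3]
grip_width: 0.178
finger_force: 59.4
clock: 31.05
tool_pos: [0.5045, 0.1454, 0.0308]
tcp_rot: [180.0, 0.0, -168.7]
force: [-1.2, 0.0, -2.2]
grip_width: 0.178
finger_force: 59.4
```

```bash
python3 -m pendant '[{"translation":[0.7,0.14,0],"turn":[0,0,0],"gripper":1},{"translation":[1.4,0.28,0],"turn":[0,0,0],"gripper":1},{"translation":[2.1,0.42,0],"turn":[0,0,0],"gripper":1},{"translation":[2.8,0.56,0],"turn":[0,0,0],"gripper":1},{"translation":[3.5,0.7,-0.01],"turn":[0,0,0],"gripper":1}]'
python3 -m pendant '[{"translation":[0.1,0.02,0],"turn":[0,0,0],"gripper":1},{"translation":[0.2,0.04,0],"turn":[0,0,0],"gripper":1},{"translation":[0.3,0.06,0],"turn":[0,0,0],"gripper":1},{"translation":[0.4,0.08,0],"turn":[0,0,0],"gripper":1},{"translation":[0.5,0.1,0],"turn":[0,0,0],"gripper":1}]'
python3 -m pendant '[{"translation":[0.05,0.01,0],"turn":[0,0,0],"gripper":1},{"translation":[0.1,0.02,0],"turn":[0,0,0],"gripper":1},{"translation":[0.15,0.03,0],"turn":[0,0,0],"gripper":1},{"translation":[0.2,0.04,0],"turn":[0,0,0],"gripper":1},{"translation":[0.2,0.04,0],"turn":[0,0,0],"gripper":1}]'
```

```text
clock: 31.55
tool_pos: [0.5397, 0.1525, 0.0308]
tcp_rot: [180.0, 0.0, -168.7]
force: [-2.6, -0.0, -0.7]
grip_width: 0.176
finger_force: 59.4
clock: 32.05
tool_pos: [0.5439, 0.1533, 0.0308]
tcp_rot: [180.0, 0.0, -168.7]
force: [-2.4, -0.4, -1.4]
grip_width: 0.178
finger_force: 59.4
clock: 32.55
tool_pos: [0.5451, 0.1536, 0.0307]
tcp_rot: [180.0, -0.1, -168.7]
force: [-5.8, -1.0, 2.5]
grip_width: 0.18
finger_force: 59.8
```

```bash
python3 -m pendant '[{"translation":[0.05,0.01,0],"turn":[0,0,0],"gripper":1},{"translation":[0.1,0.02,0],"turn":[0,0,0],"gripper":1},{"translation":[0.15,0.03,0],"turn":[0,0,0],"gripper":1},{"translation":[0.15,0.03,0],"turn":[0,0,0],"gripper":1},{"translation":[0.15,0.03,0],"turn":[0,0,0],"gripper":1}]'
```

```text
clock: 33.05
tool_pos: [0.5451, 0.1536, 0.0308]
tcp_rot: [180.0, -0.2, -168.7]
force: [-10.5, -2.1, 6.9]
grip_width: 0.178
finger_force: 60.4
```

The spacer is hard against the beam: force rises with no motion. I relax, release and back off.

```bash
python3 -m pendant '[{"translation":[-0.15,-0.03,0],"turn":[0,0,0],"gripper":1},{"translation":[-0.15,-0.03,0],"turn":[0,0,0],"gripper":-0.3},{"translation":[-0.15,-0.03,0],"turn":[0,0,0],"gripper":-0.3},{"translation":[-0.15,-0.03,0],"turn":[0,0,0],"gripper":-0.3},{"translation":[-0.15,-0.03,0],"turn":[0,0,0],"gripper":-0.3}]'
python3 -m pendant '[{"translation":[0,0,1],"turn":[0,0,0],"gripper":-0.3},{"translation":[0,0,3],"turn":[0,0,0],"gripper":-0.3},{"translation":[0,0,6],"turn":[0,0,0],"gripper":-0.3},{"translation":[-2,-1,8],"turn":[0,0,0],"gripper":-0.3},{"translation":[-5,-3,10],"turn":[0,0,0],"gripper":-0.3}]'
python3 -m pendant '[{"translation":[-3,-3,2],"turn":[0,0,0],"gripper":-0.3},{"translation":[-6,-6,4],"turn":[0,0,0],"gripper":-0.3},{"translation":[-9,-9,5],"turn":[0,0,0],"gripper":-0.3},{"translation":[-12,-12,5],"turn":[0,0,0],"gripper":-0.3},{"translation":[-14,-14,5],"turn":[0,0,0],"gripper":-0.3}]'
python3 - <<'E'
from h import *
t=grab_frame("top");s=grab_frame("scene")
a=cv2.resize(t["image"][140:240,70:390],(800,250),interpolation=cv2.INTER_CUBIC)
b=cv2.resize(s["image"][120:330,170:390],(366,350),interpolation=cv2.INTER_CUBIC)
c2=cv2.resize(t["image"][145:215,110:200],(434,338),interpolation=cv2.INTER_CUBIC)
c=np.zeros((600,800,3),np.uint8);c[:250]=a;c[250:,:366]=b;c[250:588,366:]=c2;cv2.imwrite("pics/end.png",c)
E
```

```text
clock: 33.55
tool_pos: [0.5465, 0.1538, 0.0309]
tcp_rot: [180.0, 0.1, -168.7]
force: [0.7, 1.4, -0.5]
grip_width: 0.65
finger_force: 0.0
clock: 34.05
tool_pos: [0.4971, 0.1243, 0.1324]
tcp_rot: [180.0, 0.1, -168.6]
force: [0.2, -0.8, 0.2]
grip_width: 0.651
finger_force: 0.0
clock: 34.55
tool_pos: [0.3545, -0.0174, 0.1821]
tcp_rot: [-180.0, 0.1, -168.7]
force: [0.3, -0.1, -0.1]
grip_width: 0.651
finger_force: 0.0
```

View pics/end.png

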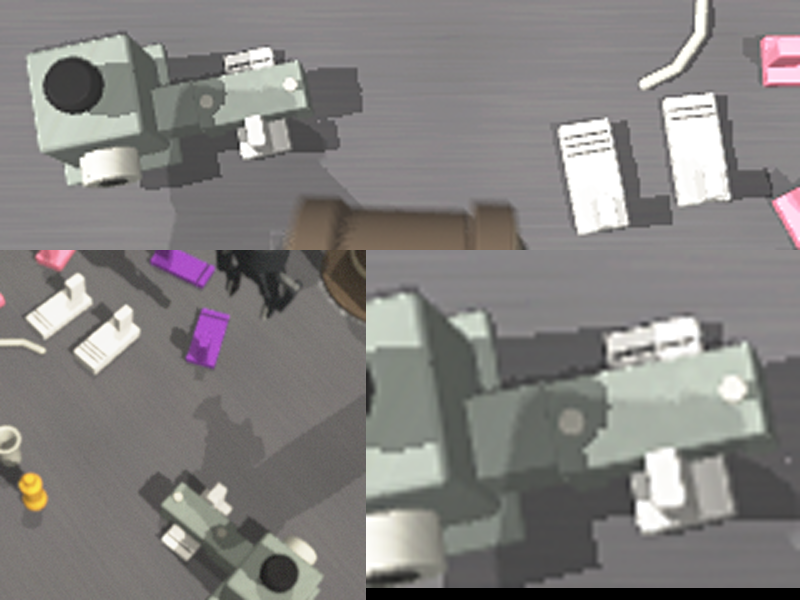

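The final view shows the thin spacer under the beam, with its fin at (665,475) against the front face and its front showing behind at (650,340). Medium (697,150) and thick (593,175) lie flat and far away, and the bystanders and look-alikes are undisturbed. I'm handing in.

```bash
python3 -c "
from cell import *
print(hand_in())"
```

```text
the job is handed in; nothing more can be done
None
```

The thin spacer is the thickest that fits and is home with its fin against the bridge; the medium stopped at the bridge's front face at about 15 N and was not forced, so the thick was never tried, and both lie flat well clear; setting spacers down pressed the bench at about 50–57 N twice (wrist limit 120 N), and the job is handed in.

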